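Turn the canister's label to the front and lock its stand

TASK

On the blue indexing stand, roll the big aluminium canister round by its edge with a fingertip until its orange label faces the yellow arrow, then push the red slide bolt fully home so that the stand is locked there. Work gently: press no harder than 18 N on anything of the stand, and leave the tools and small parts around it where they are.

Things in the scene. Friction and masses are not known exactly. Their poses are not given: they have to be found in the camera images.
- fixture: Fixed stand: blue housing 180 x 180 mm, 40 mm high, on levelling feet set 0 to 12 mm high. Origin: centre of the housing's underside, on the vertical axis about which the canister turns. +x is its front, marked by a yellow arrow; +y is left of that, z up. The bolt is on the -y side, on a steel tongue 60 mm wide, 10 mm high, reaching 190 mm from the axis; steel guides 28 mm high end 120 mm from the axis.
- can (a joint): Turn of the canister about its vertical axis, rad, counter-clockwise from above; 0 or 2 pi = label exactly over the arrow. Starts from 0.9 to 5.4, turns without end. Aluminium, 104 mm across (too wide to grasp), 90 mm high. Its turntable drags with 0.14 N m, so a fingertip that presses too lightly slips, and it stays where left. Fingertip friction differs from run to run.
- lid_centre (a point): Centre of the canister's flat bare lid, on its upper face, on the turning axis, 140 mm above the housing's underside. The turntable is stiffly sprung: the lid sinks 1 mm for each 10 N pressed down (after the first 1.5 N), over 6 mm of travel; sideways it does not give.
- label (a point): Centre of the orange label, on the canister's side, 52 mm from the axis, 45 mm below the lid. An orange tab 16 mm wide, running 22 mm inward on the lid, marks the label's middle from above.
- bolt (a joint): Travel of the red slide bolt, m: 0 = drawn out (start), 0.020 = home on its stop. Slides along the stand's +y towards the axis, stays where left, friction 2 N. Within the first 3 mm its nose meets a hidden ring and stops dead, unless the label is within 10 degrees of the arrow: then it enters a flared notch, and its wedging (some 3 N more) turns the canister the rest of the way.
- bolt_grip (a point): On the red upright plate of the bolt, 34 mm wide along the stand's x, 10 mm thick along its y, from 14 mm to 66 mm above the housing's underside: the centre of its thickness and width, 51 mm above the housing's underside. 135 mm from the stand's axis when drawn out, 115 mm when home.
- screwdriver: Loose screwdriver lying near the stand's front; not to be moved.
- wrench: Loose wrench lying to the stand's left; not to be moved.
- copper_ring: Loose copper collar, 44 mm across and 12 mm high; not to be moved.
- screw_jar: Loose small pale jar, 44 mm across and 55 mm high; not to be moved.

How it is judged:
By the outcome, as a careful person would: the job done as asked, in the order asked, and still so for the second after the job is handed in, with the robot touching nothing.
It also fails if it takes over 72 s, if anything falls off the work surface, if the arm or the gripper's body presses on something with over 40 N, if the wrist force passes 120 N, or if a joint passes its speed limit or range.

ROBOT

A 6-joint arm with a two-finger parallel gripper is mounted at the origin on the work surface. World frame = base frame: x ahead of the robot, y to its left, z up, the work surface at z = 0. Lengths are in mm, angles in degrees, forces in N, time in s.
With the tool pointing down it reaches from about 300 to 850 mm from the base axis. Payload 4.2 kg.
Tool frame: the origin (TCP) lies midway between the tips of the shut fingers; the grasp point (between the pads) lies 19 mm behind it (env.hold_point_z is the z of the grasp point in the tool frame, in mm); z points along the fingers, y is the direction in which the jaws open and shut (so a half turn about z gives the same grasp; the last joint's range is limited). The gripper opens to 91 mm and grips with 3 to 60 N. Pads are 32 mm wide; open, the fingers measure 118 mm over their backs; the gripper's body (76 mm by 178 mm) begins 60 mm behind the grasp point.
Start: joints at [-64.859, 18.312, 89.639, -0, 72.044, -1.146], TCP at [254.657, -515.551, 213.976] pointing down, gripper open.
Joint ranges: [-177.97, 177.97], [-48.28, 115.42], [12.27, 149.76], [-77.06, 257.06], [2.81, 150.46], [-146.56, 146.56]. Speed limits (degrees/s): [147.25, 147.25, 180, 180, 180, 180].

INTERFACE

Orientations are given as [roll, pitch, yaw] about the fixed x, y, z axes, in that order (R = Rz(yaw) Ry(pitch) Rx(roll)).
In Python, from workcell import env, grab_frame, camera_params, spotter gives the robot as it stands. The module is installed in compiled form; this text tells all that it offers.
- The arm moves only by the shell command python3 -m jog 'ROWS' [FORCE]. ROWS is text: rows parted by semicolons, each of 7 numbers parted by spaces: the turn, a rotation vector about the world's x, y, z in units of 5 degrees (1.0 is 5 degrees), then the shift along the world's x, y, z in units of 25 mm (1.0 is 25 mm), then the opening, from 0 (shut) to 1 (fully open). A call has 1 to 5 rows; each row is the pose to reach, as a shift and turn from the pose commanded when the call began; what a row does not reach only later rows make up. A row lasts 1/8 s, in which the tool goes at most 62.5 mm and 10.7 degrees, less where a joint would pass 70% of its speed; a pose out of reach is approached as far as the arm can. A call with a gripper value outside its range is refused whole. The fingers move at their own pace and stop on an object; FORCE is the grip in N (left out, the last holds). Time passes only in rows, so rows that repeat a pose let the fingers close. It gives the time, the measured TCP pose, the force and the opening at its end, in the units of the state.
- env.state(): the state, without advancing time (a new reading comes with each control period).
- grab_frame(name): name is "scene" or "side" or "wrist"; returns the picture (384x512x3 uint8, red, green, blue); there is no depth.
- camera_params(name): a dict with "K" (3x3 intrinsics, pixels), "rvec" (rotation vector, rad) and "tvec" (3), from world to camera coordinates, as OpenCV has them. Camera axes: x right, y down, z forward; pixel columns grow to the right and rows downward; lengths in mm; the calibration is good to about 2 mm. A picture is of the moment at which its call begins: read the wrist's pose just before it. camera_params takes no time and is no camera call; for the wrist camera it gives the pose at the moment of the call.
- env.job_done(): hands the job in, once; it reports no verdict.
Trained networks look in the newest picture that a camera, given by its name, has taken for a name from the list of things; names that differ only in an ending like _2 or _b are one class to them, and where a whole thing is asked for, a point or a joint stands for the part that bears it (a point fixed in the world has none). Each returns a list of dicts, best first, with "conf" (0 to 1); they miss things now and then, are a little off and sometimes report something else, mostly with a low value. They report only what shows in the picture. A call takes as long as a camera call.
- spotter.look_for(query, camera): "box" ([left, top, width, height] in pixels, round what is visible of it).
- spotter.trace(query, camera): "region" (384x512 bool, what is visible of it) and "box" ([left, top, width, height] in pixels, round what is visible of it).
The state is a dict: "time_s": time; "qpos": joint angles; "qvel": joint speeds; "effort": joint torques, N m; "ee_pos": TCP position; "ee_rot": TCP orientation; "force": force on the tool from outside, world axes, zero at the start; "torque": the same for the moment, N m; "gripper_width": finger opening in mm.
Only numpy, scipy, OpenCV 4.12 (cv2) and the standard library are available. Lean on these libraries where they do the work, as an engineer would, in place of code of your own. Each camera call takes 0.05 s, during which the arm holds its last target. There are 200 camera calls.

## Working session

There is one attempt and no reset: what is moved stays moved. The work goes in short steps, Python scripts to look and compute and a shell command to move; the robot and the scene stay as the last step left them, time stands still between calls to the robot, and variables do not carry over. Pictures are saved under pics/ and viewed, about 8 in all and at most 12, crops included, and the job is handed in when it is done.

```bash
mkdir -p pics; python3 - <<'E'
from workcell import env, grab_frame, camera_params, spotter
import cv2, numpy as np
s=env.state(); print(s)
ims=[]
for c in("scene","side"):
    im=grab_frame(c); ims.append(im); p=camera_params(c); 
    R=cv2.Rodrigues(np.array(p["rvec"],float))[0]; print(c,"cam pos",-R.T@np.array(p["tvec"]),R[2])
    cv2.imwrite(f"pics/{c}0.png",cv2.resize(im[:,:,::-1],(800,600),interpolation=cv2.INTER_CUBIC))
    for q in("fixture","can","label","bolt","screw_jar","copper_ring","screwdriver","wrench"):
        print(c,q,[(np.round(r["box"]).tolist(),round(r["conf"],2)) for r in spotter.look_for(q,c)[:2]])
E
```

```text
{'time_s': 0.0, 'qpos': array([-6.48575903e+01,  1.83509710e+01,  8.97059752e+01, -1.24467391e-03,
        7.20424228e+01, -1.14590246e+00]), 'qvel': array([-0.00619862, -0.05368414,  0.00916833,  0.01183966,  0.01341584,
        0.0444418 ]), 'effort': array([ 2.58531574e-03, -4.12452221e+01, -2.31975460e+01,  7.29768584e-02,
        4.56742477e-02, -1.40388420e-04]), 'ee_pos': array([ 254.44483395, -515.08576845,  213.1299056 ]), 'ee_rot': array([-1.79900627e+02, -8.04088184e-04,  2.62886962e+01]), 'force': array([-0.73773579, -0.25120139, -1.36735494]), 'torque': array([ 0.0456157 ,  0.06525007, -0.02604794]), 'gripper_width': 91.2948200456147}
scene cam pos [1067.9064587  -250.47567749  926.16150574] [-0.50578162  0.3604692  -0.78373905]
scene fixture [([137.0, 194.0, 137.0, 105.0], 0.71)]
scene can [([191.0, 198.0, 54.0, 62.0], 0.57), ([111.0, 242.0, 20.0, 17.0], 0.3)]
scene label []
scene bolt [([160.0, 261.0, 28.0, 18.0], 0.71)]
scene screw_jar [([319.0, 235.0, 15.0, 26.0], 0.81)]
scene copper_ring [([230.0, 270.0, 72.0, 55.0], 0.57)]
scene screwdriver [([229.0, 268.0, 76.0, 56.0], 0.75), ([190.0, 196.0, 54.0, 68.0], 0.21)]
scene wrench [([250.0, 182.0, 45.0, 55.0], 0.95)]
side cam pos [ 392.90016868 -423.73734155  775.4485973 ] [ 0.20734349  0.60051384 -0.77226408]
side fixture [([228.0, 203.0, 119.0, 157.0], 0.71)]
side can [([254.0, 201.0, 63.0, 80.0], 0.64)]
side label [([253.0, 199.0, 64.0, 83.0], 0.89)]
side bolt [([296.0, 298.0, 22.0, 32.0], 0.82)]
side screw_jar [([311.0, 155.0, 19.0, 32.0], 0.79), ([256.0, 198.0, 60.0, 82.0], 0.72)]
side copper_ring [([228.0, 361.0, 30.0, 23.0], 0.52)]
side screwdriver [([336.0, 197.0, 40.0, 81.0], 0.74)]
side wrench [([205.0, 192.0, 80.0, 26.0], 0.93)]
```

View pics/scene0.png

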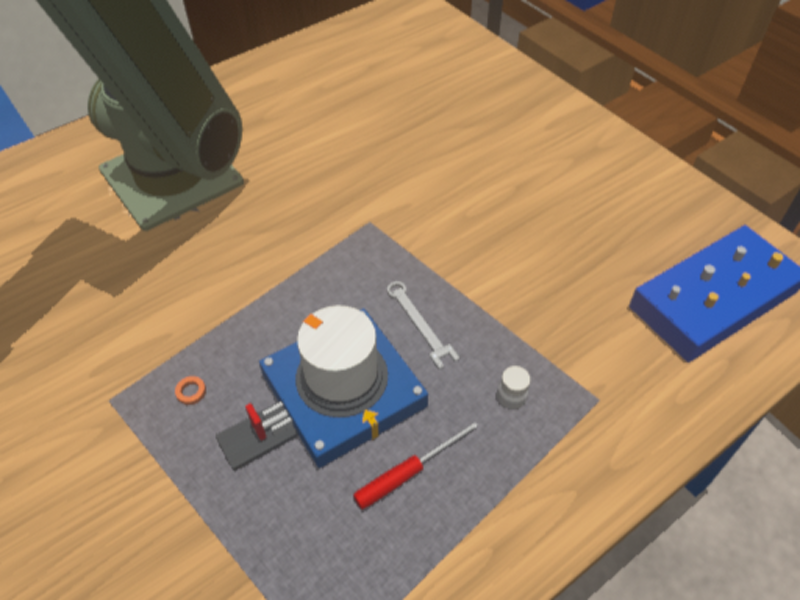

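View pics/side0.png

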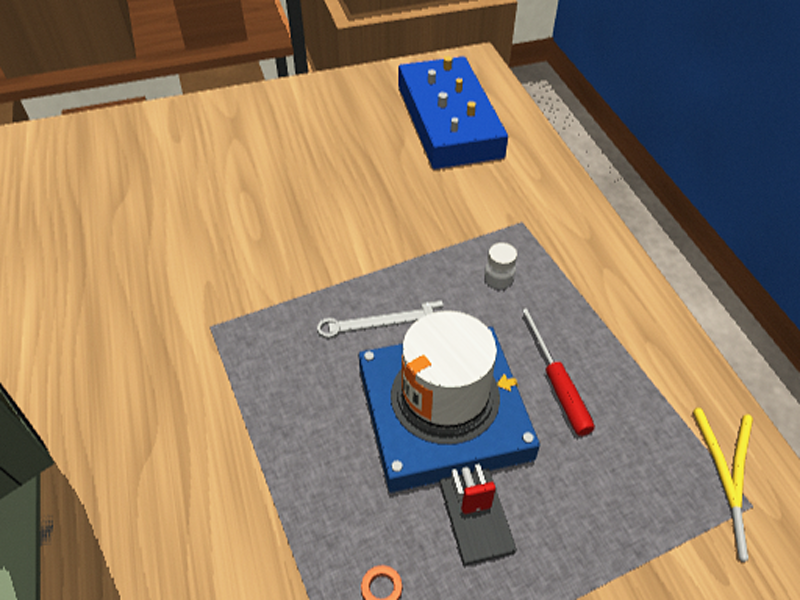

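```bash
cat > h.py <<'E'
import cv2, numpy as np
from workcell import env, grab_frame, camera_params, spotter
def proj(c,P,p=None):
    p=p or camera_params(c); return cv2.projectPoints(np.array(P,float).reshape(-1,1,3),np.array(p["rvec"],float),np.array(p["tvec"],float),np.array(p["K"],float),None)[0].reshape(-1,2)
def ray_z(c,px,z,p=None):
    p=p or camera_params(c); R=cv2.Rodrigues(np.array(p["rvec"],float))[0]; o=-R.T@np.array(p["tvec"],float).ravel()
    d=R.T@np.linalg.inv(np.array(p["K"]))@np.array([px[0],px[1],1.]); return o+d*(z-o[2])/d[2]
def st(P,v): # stand -> world ; v=x,y,z0,yaw(rad)
    P=np.array(P,float).reshape(-1,3); c,s=np.cos(v[3]),np.sin(v[3])
    return np.c_[v[0]+c*P[:,0]-s*P[:,1], v[1]+s*P[:,0]+c*P[:,1], v[2]+P[:,2]]
E
python3 - <<'E'
from h import *
from scipy.optimize import least_squares
k=512/800
C=[(-90,-90,40),(90,-90,40),(90,90,40),(-90,90,40)]
obs={"scene":[(261,364),(320,455),(427,393),(370,315),(337,337)],"side":[(388,482),(538,440),(492,330),(360,352),(449,348)]}
P=C+[(0,0,140)]
P4={"scene":P,"side":P}
f=lambda v: np.concatenate([(proj(c,st(P,v))-np.array(obs[c])*k).ravel() for c in obs])
r=least_squares(f,[500,-100,5,0],loss="soft_l1",x_scale=[10,10,10,.1]); v=r.x
print(v[:3],np.degrees(v[3])); print(np.round(f(v).reshape(-1,2),1))
for c,px in(("scene",(313,321)),("side",(419,362))):
    w=ray_z(c,np.array(px)*k,v[2]+140); d=w[:2]-v[:2]; print("tab",c,np.hypot(*d),np.degrees(np.arctan2(d[1],d[0])-v[3])%360)
print("bolt grip",st([(0,-135,51),(0,-190,10)],v))
for c,px,z in(("scene",(190,390),6),("scene",(514,390),20),("scene",(390,480),10),("scene",(425,325),3)): print(ray_z(c,np.array(px)*k,z))
# overlay
for c in obs:
    im=cv2.imread(f"pics/{c}0.png")
    a=np.linspace(0,2*np.pi,60); 
    for Q in (C,[(52*np.cos(t),52*np.sin(t),140) for t in a],[(-17,-140,66),(17,-140,66),(17,-140,14),(-17,-140,14)]):
        cv2.polylines(im,[np.int32(proj(c,st(Q,v))/k)],True,(255,0,255),1,cv2.LINE_AA)
    cv2.imwrite(f"pics/{c}_o.png",im[230:600,200:600])
cv2.imwrite("pics/ov.png",np.hstack([cv2.imread(f"pics/{c}_o.png") for c in obs]))
E
```

```text
[583.95744333   2.3682326   -2.82515686] -4.454291939916278
[[-0.1 -1.6]
 [-0.6  2. ]
 [ 2.8  0.9]
 [-2.3 -4.3]
 [ 1.5  0.9]
 [ 0.1 -1.7]
 [ 0.8  3.8]
 [-0.2 -2. ]
 [-1.6  0.3]
 [-0.5  0.5]]
tab scene 46.965665443761786 200.18418008406212
tab side 37.41196311210809 195.2976033389507
bolt grip [[ 573.47283385 -132.22401445   48.17484314]
 [ 569.20132628 -187.05789287    7.17484314]]
[ 447.14049893 -183.01882087    6.        ]
[739.05646111 191.23765383  20.        ]
[738.30178237 -30.3890416   10.        ]
[561.84551288 167.26470039   3.        ]
```

View pics/ov.png

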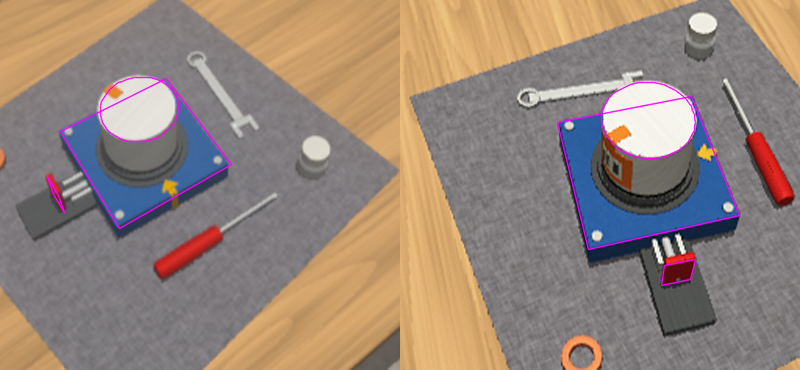

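```bash
python3 - <<'E'
from h import *
p=camera_params("wrist"); s=env.state()
from scipy.spatial.transform import Rotation as Ro
R=cv2.Rodrigues(np.array(p["rvec"],float))[0]; o=-R.T@np.array(p["tvec"],float).ravel()
T=Ro.from_euler("xyz",s["ee_rot"],degrees=True).as_matrix()
print("cam in tool",T.T@(o-s["ee_pos"]),"axes rows in tool",np.round(R@T,2),p["K"])
print("opt axis world",R[2])
E
```

```text
cam in tool [  74.49251922   -0.71648025 -170.82031324] axes rows in tool [[ 0.    1.    0.  ]
 [-0.96  0.   -0.27]
 [-0.27 -0.    0.96]] [[314.52273308   0.         254.60725764]
 [  0.         314.52273308 196.39926676]
 [  0.           0.           1.        ]]
opt axis world [-0.23897341 -0.11807388 -0.96382066]
```

```bash
python3 -m jog '0 0 0 1 1.5 1.2 0; 0 0 0 2.2 3.3 2.2 0; 0 0 0 3.4 5.1 3.2 0; 0 0 0 4.6 6.9 4.2 0; 0 0 0 5.9 8.9 4.2 0'; python3 -m jog '0 0 0 1.3 2 0 0; 0 0 0 2.6 4 0 0; 0 0 0 3.9 6 0 0; 0 0 0 5.2 8 0 0; 0 0 0 6.5 9.8 0 0'; python3 -m jog '0 0 0 0.5 0.6 0 0; 0 0 0 0.5 0.6 0 0;0 0 0 0.5 0.6 0 0'
python3 - <<'E'
from h import *
import pickle
s=env.state();p=camera_params("wrist"); im=grab_frame("wrist"); pickle.dump((s,p,im),open("w1.pkl","wb"))
print(s["ee_pos"],s["force"],s["qpos"])
cv2.imwrite("pics/w1.png",cv2.resize(im[:,:,::-1],(800,600),interpolation=cv2.INTER_CUBIC))
E
```

```text
time_s: 1.52
ee_pos: [403.7, -292.3, 321.4]
ee_rot: [179.7, -0.1, 26.2]
force: [2.2, -0.8, -1.3]
gripper_width: 44.3
time_s: 2.15
ee_pos: [565.5, -46.1, 319.2]
ee_rot: [180.0, -0.0, 26.3]
force: [1.0, -0.4, 0.7]
gripper_width: 0.4
time_s: 2.52
ee_pos: [576.4, -34.4, 319.1]
ee_rot: [180.0, 0.0, 26.2]
force: [-0.9, 0.8, 0.2]
gripper_width: 0.8
[576.41758582 -34.3596073  319.11168895] [-0.85249792  0.82156858  0.20479765] [-4.52293793e+00  1.60132176e+01  7.80056538e+01 -5.08805746e-02
  8.60032883e+01  5.92709203e+01]
```

View pics/w1.png

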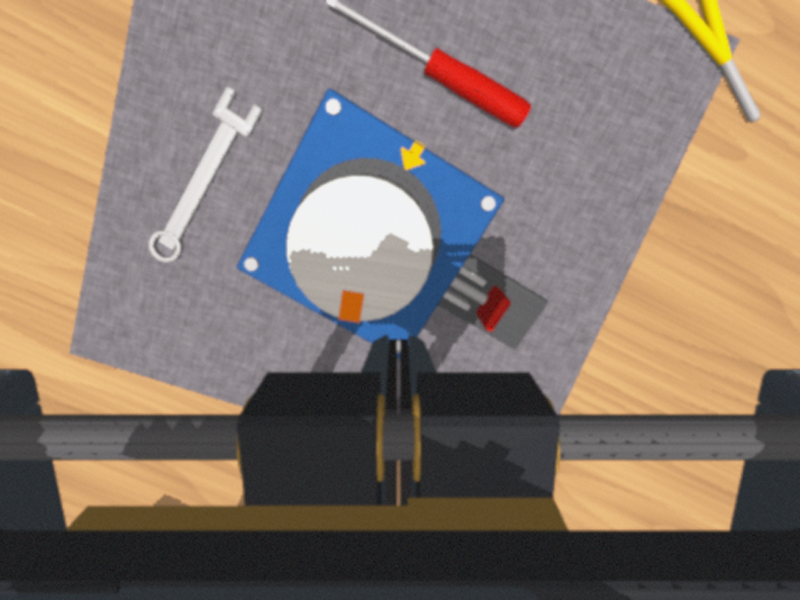

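```bash
cat > fit.py <<'E'
from h import *
import pickle
from scipy.optimize import least_squares
k=512/800
s,p,im=pickle.load(open("w1.pkl","rb"))
A,B,C,D=(-90,-90,40),(90,-90,40),(90,90,40),(-90,90,40); L=(0,0,140)
obs=[("wrist",p,[C,B,D,L],[(330,90),(504,198),(238,268),(360,249)]),
("scene",camera_params("scene"),[A,B,C,L],[(261,364),(320,455),(427,393),(337,337)]),
("side",camera_params("side"),[A,B,D,L],[(388,482),(538,440),(360,352),(449,348)])]
def fit(o):
    f=lambda v: np.concatenate([(proj(c,st(P,v),q)-np.array(x)*k).ravel() for c,q,P,x in o])
    r=least_squares(f,[584,0,5,0],loss="soft_l1",x_scale=[10,10,10,.1]); return r.x,f(r.x).reshape(-1,2)
for o in(obs,obs[:1],obs[1:]):
    v,e=fit(o); print(np.round(v[:3],1),round(np.degrees(v[3]),2)); print(np.round(e,1).tolist())
    for c,q,px in(("wrist",p,(351,306)),("scene",None,(313,321)),("side",None,(419,362))):
        w=ray_z(c,np.array(px)*k,v[2]+140,q); d=w[:2]-v[:2]; print("  tab",c,round(np.hypot(*d),1),round(np.degrees(np.arctan2(d[1],d[0])-v[3])%360,1))
E
python3 fit.py
```

```text
[ 5.822e+02 -5.000e-01  2.000e-01] -4.14
[[-1.6, -2.5], [0.8, -1.0], [-1.3, -0.4], [-0.1, 0.4], [-1.9, -1.9], [-2.0, 1.6], [1.4, 0.1], [-0.2, 0.2], [-0.0, -0.5], [1.0, 4.3], [-2.3, 1.0], [-0.8, 1.0]]
  tab wrist 42.5 200.3
  tab scene 42.8 198.7
  tab side 36.2 193.9
[580.8  -1.2  -6.9] -4.27
[[-0.5, -0.4], [-0.3, 0.1], [0.3, -0.5], [0.5, 0.8]]
  tab wrist 43.0 199.6
  tab scene 45.5 194.2
  tab side 32.6 185.6
[ 5.832e+02  1.800e+00 -5.000e-01] -3.81
[[-0.9, -1.7], [-0.4, 1.5], [2.6, -0.3], [1.0, 0.1], [0.5, -1.5], [1.1, 2.9], [-2.4, 0.4], [-0.7, 0.0]]
  tab wrist 44.4 202.5
  tab scene 44.8 200.5
  tab side 37.4 196.2
```

```bash
python3 -m jog '0 0 0 0 1 -1.5 0; 0 0 0 -0.2 2 -3 0; 0 0 0 -0.2 2.8 -4.5 0; 0 0 0 -0.2 2.8 -6.2 0;0 0 0 -0.2 2.8 -6.4 0'; python3 -m jog '0 0 0 0 0 -0.08 0;0 0 0 0 0 -0.08 0'; python3 -m jog '0 0 0 0 0 -0.08 0;0 0 0 0 0 -0.08 0';python3 -m jog '0 0 0 0 0 -0.08 0;0 0 0 0 0 -0.08 0'
```

```text
time_s: 3.2
ee_pos: [569.7, 35.7, 156.7]
ee_rot: [-179.9, 0.3, 26.2]
force: [-0.3, -0.3, -0.2]
gripper_width: 0.3
time_s: 3.45
ee_pos: [573.3, 36.4, 158.9]
ee_rot: [179.9, -0.2, 26.2]
force: [0.8, 0.0, -0.0]
gripper_width: 0.6
time_s: 3.7
ee_pos: [572.4, 36.9, 155.5]
ee_rot: [180.0, -0.1, 26.3]
force: [-0.5, 0.4, -0.6]
gripper_width: 0.8
time_s: 3.95
ee_pos: [572.0, 37.0, 152.8]
ee_rot: [-180.0, 0.0, 26.3]
force: [-0.6, -0.1, -0.7]
gripper_width: 0.4
```

```bash
for i in 1; do python3 -m jog '0 0 0 0 0 -0.04 0;0 0 0 0 0 -0.08 0;0 0 0 0 0 -0.08 0' | egrep 'pos|force'; python3 -m jog '0 0 0 0 0 -0.04 0;0 0 0 0 0 -0.04 0'| egrep 'pos|force'; python3 -m jog '0 0 0 0 0 -0.04 0;0 0 0 0 0 -0.04 0'| egrep 'pos|force'; done
```

```text
ee_pos: [572.1, 36.9, 150.9]
force: [0.6, 0.5, 0.6]
ee_pos: [572.1, 37.0, 149.9]
force: [0.3, 0.1, -0.3]
ee_pos: [572.1, 36.9, 148.9]
force: [0.9, 0.1, -0.6]
```

```bash
python3 -m jog '0 0 0 0 0 -0.04 0;0 0 0 0 0 -0.04 0' | egrep 'pos|force'; python3 -m jog '0 0 0 0 0 -0.04 0;0 0 0 0 0 -0.04 0'| egrep 'pos|force'
```

```text
ee_pos: [572.1, 37.0, 147.9]
force: [-0.8, -0.3, 0.1]
ee_pos: [572.1, 36.9, 146.9]
force: [-0.6, -0.2, 0.7]
```

```bash
python3 -m jog '0 0 0 0 0 -0.04 0;0 0 0 0 0 -0.04 0' | egrep 'pos|force'; python3 -m jog '0 0 0 0 0 -0.02 0;0 0 0 0 0 -0.02 0'| egrep 'pos|force'
```

```text
ee_pos: [572.1, 36.9, 145.9]
force: [1.1, -0.3, 0.3]
ee_pos: [572.1, 36.9, 145.4]
force: [-0.7, -0.7, 0.3]
```

```bash
python3 -m jog '0 0 0 0 0 -0.04 0;0 0 0 0 0 -0.04 0' | egrep 'pos|force'; python3 -m jog '0 0 0 0 0 -0.04 0;0 0 0 0 0 -0.04 0'| egrep 'pos|force'
```

```text
ee_pos: [572.3, 37.0, 144.7]
force: [-0.6, -0.3, 1.2]
ee_pos: [572.4, 37.2, 144.3]
force: [-0.8, 0.4, 4.9]
```

```bash
python3 -m jog '0 0 0 0 0 -0.03 0;0 0 0 0 0 -0.03 0' | egrep 'pos|force'
```

```text
ee_pos: [572.6, 37.3, 144.0]
force: [-1.3, 0.6, 7.3]
```

```bash
python3 -m jog '0 0 0 0 0 -0.03 0;0 0 0 0 0 -0.03 0' | egrep 'pos|force'
```

```text
ee_pos: [572.7, 37.5, 143.8]
force: [-2.5, 1.9, 9.8]
```

```bash
cat >> fit.py <<'E'
print("---fixed z0")
f=lambda u: np.concatenate([(proj(c,st(P,[u[0],u[1],4.7,u[2]]),q)-np.array(x)*k).ravel() for c,q,P,x in obs])
r=least_squares(f,[584,0,0],loss="soft_l1",x_scale=[10,10,.1]); print(r.x,np.degrees(r.x[2])); print(np.round(r.fun.reshape(-1,2),1).tolist())
for c,q,px,lp in(("wrist",p,(351,306),(360,249)),("scene",None,(313,321),(337,337)),("side",None,(419,362),(449,348))):
    w=ray_z(c,np.array(px)*k,144.7,q); l=ray_z(c,np.array(lp)*k,144.7,q);d=w[:2]-l[:2]; print("  tab",c,l,round(np.hypot(*d),1),round(np.degrees(np.arctan2(d[1],d[0]))%360,1),"world")
E
python3 fit.py | sed -n '/---/,$p'
```

```text
---fixed z0
[ 5.82715265e+02 -1.38586937e+00 -7.38270063e-02] -4.229975873924326
[[-1.1, -3.2], [2.2, -0.7], [-1.7, -0.0], [0.5, 0.9], [-2.4, -2.7], [-2.6, 1.0], [1.3, -0.5], [-0.6, -0.7], [0.3, -1.3], [1.8, 3.5], [-2.0, -0.1], [-0.2, -0.2]]
  tab wrist [ 5.83399458e+02 -4.16356536e-01  1.44700000e+02] 42.4 196.2 world
  tab scene [584.88843918  -1.32337284 144.7       ] 42.6 195.4 world
  tab side [582.7980541   -1.95014883 144.7       ] 38.2 191.6 world
```

```bash
python3 -m jog '0 0 2 -0.26 -0.1 -0.02 0; 0 0 4 -0.5 -0.25 -0.03 0; 0 0 6 -0.7 -0.43 -0.03 0; 0 0 8 -0.88 -0.65 -0.03 0; 0 0 8 -0.88 -0.65 -0.03 0'
cat > look.py <<'E'
import sys
from h import *
s=env.state();p=camera_params("wrist"); print(s["ee_pos"],s["ee_rot"],s["force"])
c=np.array([583.5,-1.2])
for n in("wrist","scene","side"):
    im=grab_frame(n); q=p if n=="wrist" else camera_params(n)
    h=cv2.cvtColor(im,cv2.COLOR_RGB2HSV); m=cv2.inRange(h,(5,150,90),(18,255,255))
    # lid-plane angle/radius of every orange pixel
    ys,xs=np.nonzero(m); W=np.array([ray_z(n,(x,y),144.7,q)[:2] for x,y in zip(xs,ys)]).reshape(-1,2)-c
    r=np.hypot(*W.T); g=(r<52)&(r>28); 
    if g.sum()>5: print(n,g.sum(),"r",r[g].mean(),"world ang",np.degrees(np.arctan2(*W[g].mean(0)[::-1]))%360)
    if len(sys.argv)>1 and n==sys.argv[2]: cv2.imwrite(f"pics/{sys.argv[1]}.png",cv2.resize(im[:,:,::-1],(800,600),interpolation=cv2.INTER_CUBIC))
E
python3 look.py
```

```text
time_s: 7.45
ee_pos: [552.1, 22.0, 143.7]
ee_rot: [179.7, -0.3, 66.3]
force: [-0.7, 4.4, 10.3]
gripper_width: 0.5
[552.0516491   22.03651449 143.68613749] [179.74583689  -0.30451486  66.29057019] [-0.72019192  4.35811303 10.3294644 ]
wrist 7 r 43.229724908909645 world ang 218.29889657235913
scene 50 r 41.655900728118525 world ang 229.18057945562194
side 103 r 40.66486852000812 world ang 227.99104438648723
```

```bash
python3 -m jog '0 0 2 -0.13 -0.24 -0.01 0; 0 0 4 -0.22 -0.51 -0.02 0; 0 0 6 -0.26 -0.78 -0.02 0; 0 0 8 -0.26 -1.06 -0.02 0; 0 0 10 -0.2 -1.33 -0.02 0'; python3 look.py
```

```text
time_s: 8.22
ee_pos: [545.6, -11.0, 143.2]
ee_rot: [179.8, -0.1, 116.6]
force: [-4.5, 4.7, 13.7]
gripper_width: 0.4
[545.5844782  -11.03768046 143.1636009 ] [ 1.79784278e+02 -1.10298518e-01  1.16580401e+02] [-4.49125883  4.67053923 13.71914159]
wrist 18 r 48.20501174364419 world ang 291.10490830552845
scene 62 r 41.78584381438521 world ang 279.8975940193591
side 32 r 39.95749416733332 world ang 277.01516990870016
```

```bash
python3 -m jog '0 0 2 0.1 -0.26 0.02 0; 0 0 4 0.24 -0.5 0.03 0; 0 0 6 0.43 -0.7 0.03 0; 0 0 8 0.64 -0.88 0.03 0; 0 0 10 0.89 -1.01 0.03 0'; python3 look.py
```

```text
time_s: 9.0
ee_pos: [567.1, -37.4, 143.2]
ee_rot: [179.9, -0.0, 166.6]
force: [-4.2, 2.2, 10.5]
gripper_width: 0.5
[567.05380011 -37.35487653 143.18373934] [ 1.79934281e+02 -1.81744971e-02  1.66603202e+02] [-4.1559516  2.1549391 10.5207349]
wrist 9 r 46.74169274764599 world ang 331.0419774071515
scene 63 r 41.63205564577292 world ang 330.9886075505265
side 10 r 45.727880553449616 world ang 334.4492864782056
```

```bash
python3 -m jog '0 0 1.6 0.21 -0.07 -0.01 0; 0 0 3.2 0.43 -0.12 -0.01 0; 0 0 5 0.68 -0.13 -0.01 0; 0 0 5 0.68 -0.13 -0.01 0'; python3 look.py; python3 -m jog '0 0 0 0 0 0.5 0; 0 0 0 0 0 2 0; 0 0 0 0 -1 3 0; 0 0 -2 0 -2 3 0; 0 0 -4 0 -3 3 0'; python3 -m jog '0 0 -2 0 0 0 0;0 0 -4 0 0 0 0; 0 0 -6 0 0 0 0;0 0 -8 0 0 0 0;0 0 -10 0 0 0 0';  python3 look.py s2 scene
```

```text
time_s: 9.65
ee_pos: [584.8, -41.2, 143.0]
ee_rot: [-180.0, 0.1, -168.6]
force: [-2.9, 0.7, 11.0]
gripper_width: 0.6
[584.83159166 -41.18203701 143.04299084] [-1.79967910e+02  7.47632111e-02 -1.68649381e+02] [-2.91246485  0.69935136 11.03482334]
wrist 6 r 47.85998714076391 world ang 6.577278321593674
scene 62 r 41.31514242575095 world ang 355.58301825004594
time_s: 10.42
ee_pos: [584.6, -116.9, 216.8]
ee_rot: [-180.0, 0.1, 171.0]
force: [-0.9, 0.2, -0.2]
gripper_width: 0.8
time_s: 11.05
ee_pos: [584.4, -116.2, 216.3]
ee_rot: [-180.0, 0.0, 121.0]
force: [0.1, 0.3, -0.5]
gripper_width: 0.7
[ 584.43756247 -116.16260314  216.2586358 ] [-1.79998349e+02  5.88506667e-03  1.20955308e+02] [ 0.14296781  0.30913207 -0.51492253]
wrist 628 r 39.492902987883305 world ang 358.0612927505682
scene 63 r 41.16267338314711 world ang 356.0568854881553
```

View pics/s2.png

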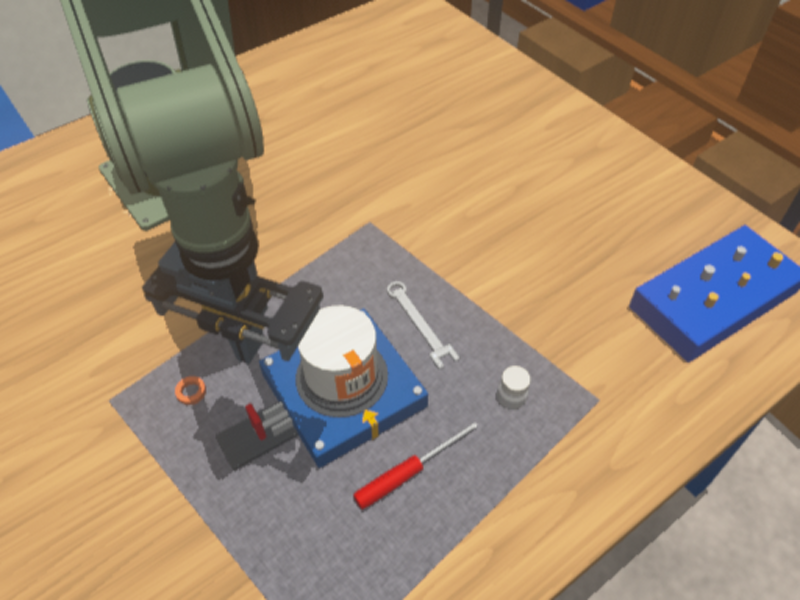

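```bash
python3 -m jog '0 0 -2 -0.2 -1 0 0; 0 0 -4 -0.55 -2.4 0 0; 0 0 -6 -0.55 -2.4 -1 0; 0 0 -7 -0.55 -2.4 -2 0; 0 0 -7 -0.55 -2.4 -3 0';  python3 -m jog '0 0 0 0 0 -1 0; 0 0 0 0 0 -2 0; 0 0 0 0 0 -3 0; 0 0 0 0 0 -3.65 0; 0 0 0 0 0 -3.65 0'; python3 look.py d1 side
python3 - <<'E'
from h import *
g=st([(0,-135,51)],[583.5,-1.2,4.7,np.radians(-4.2)])
for c in("scene","side"): 
    grab_frame(c); print(c,proj(c,g),[(np.round(r["box"]).tolist(),r["conf"]) for r in spotter.look_for("bolt",c)[:1]])
E
```

```text
time_s: 11.82
ee_pos: [570.7, -176.3, 140.6]
ee_rot: [180.0, 0.0, 86.4]
force: [-0.7, 0.5, 0.4]
gripper_width: 0.2
time_s: 12.45
ee_pos: [570.0, -175.9, 48.9]
ee_rot: [-179.9, -0.0, 86.4]
force: [0.4, -0.4, -0.3]
gripper_width: 0.6
[ 569.98502419 -175.85241665   48.93935044] [-1.79869716e+02 -3.32672305e-02  8.63544298e+01] [ 0.37250706 -0.43826209 -0.30653399]
scene 63 r 41.16267338314711 world ang 356.0568854881553
scene [[163.1050347  267.59381026]] []
side [[306.85578169 316.29186247]] []
```

View pics/d1.png

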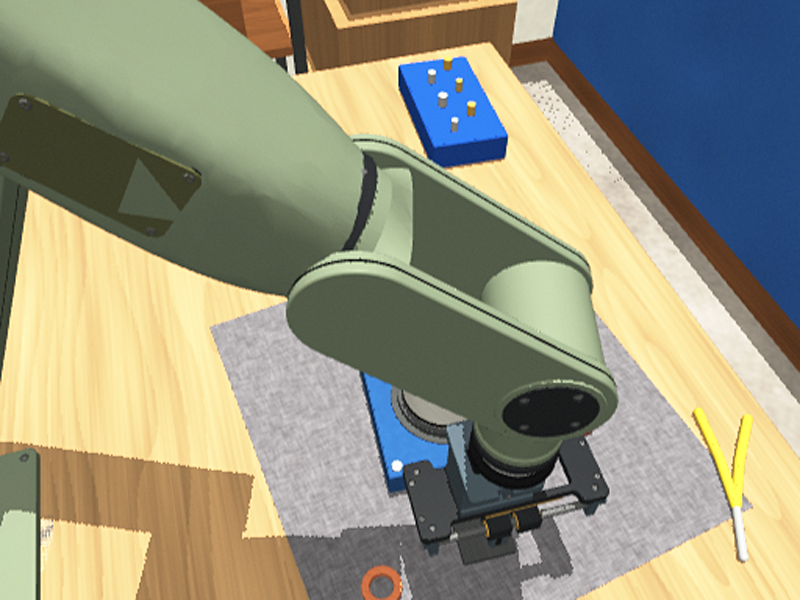

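```bash
python3 -m jog '0 0 0 0.02 0.3 0 0; 0 0 0 0.05 0.6 0 0; 0 0 0 0.05 0.66 0 0' | egrep 'pos|force'; python3 -m jog '0 0 0 0 0.04 0 0; 0 0 0 0 0.08 0 0;0 0 0 0 0.08 0 0' | egrep 'pos|force';  python3 -m jog '0 0 0 0 0.04 0 0; 0 0 0 0.01 0.08 0 0;0 0 0 0.01 0.08 0 0' | egrep 'pos|force'
```

```text
ee_pos: [571.9, -158.7, 50.0]
force: [-0.8, -0.2, -0.5]
ee_pos: [571.9, -157.8, 50.0]
force: [-0.5, -1.5, 0.2]
ee_pos: [572.1, -155.7, 50.0]
force: [-0.2, -1.5, 0.2]
```

```bash
python3 -m jog '0 0 0 0 0.04 0 0; 0 0 0 0 0.08 0 0;0 0 0 0 0.08 0 0' | egrep 'pos|force';  python3 -m jog '0 0 0 0 0.04 0 0; 0 0 0 0.01 0.08 0 0;0 0 0 0.01 0.08 0 0' | egrep 'pos|force'
```

```text
ee_pos: [572.3, -153.4, 50.0]
force: [0.1, -2.1, 0.1]
ee_pos: [572.4, -151.4, 50.0]
force: [-0.1, -2.2, -0.0]
```

```bash
python3 -m jog '0 0 0 0 0.06 0 0; 0 0 0 0.01 0.12 0 0;0 0 0 0.01 0.16 0 0' | egrep 'pos|force';  python3 -m jog '0 0 0 0 0.06 0 0; 0 0 0 0.01 0.12 0 0;0 0 0 0.01 0.12 0 0' | egrep 'pos|force'
```

```text
ee_pos: [572.8, -147.4, 50.0]
force: [1.6, -3.1, -1.6]
ee_pos: [573.0, -144.3, 50.0]
force: [0.3, -1.0, 0.5]
```

```bash
python3 -m jog '0 0 0 0 0.04 0 0; 0 0 0 0.01 0.08 0 0;0 0 0 0.01 0.08 0 0' | egrep 'pos|force';  python3 -m jog '0 0 0 0 0.04 0 0; 0 0 0 0 0.08 0 0;0 0 0 0 0.08 0 0' | egrep 'pos|force'
```

```text
ee_pos: [573.1, -142.4, 50.0]
force: [-0.1, -1.6, 0.1]
ee_pos: [573.3, -140.4, 50.0]
force: [1.6, -2.4, -1.0]
```

```bash
python3 -m jog '0 0 0 0 0.04 0 0;0 0 0 0 0.04 0 0' | egrep 'pos|force'; python3 -m jog '0 0 0 0 0.04 0 0;0 0 0 0 0.04 0 0' | egrep 'pos|force'
```

```text
ee_pos: [573.3, -139.4, 50.0]
force: [1.5, -2.4, -0.7]
ee_pos: [573.2, -138.4, 50.0]
force: [0.6, -2.3, 0.5]
```

```bash
python3 -m jog '0 0 0 0 0.04 0 0;0 0 0 0 0.04 0 0' | egrep 'pos|force'; python3 -m jog '0 0 0 0 0.03 0 0;0 0 0 0 0.03 0 0' | egrep 'pos|force'
```

```text
ee_pos: [573.3, -137.8, 50.1]
force: [1.3, -3.2, -0.2]
ee_pos: [573.3, -137.7, 50.1]
force: [0.7, -6.2, -0.6]
```

```bash
python3 -m jog '0 0 0 0 0.03 0 0;0 0 0 0 0.04 0 0;0 0 0 0 0.04 0 0' | egrep 'pos|force'; python3 -m jog '0 0 0 0 -0.5 0 0; 0 0 0 0 -1.5 0 0; 0 0 0 0 -1.5 1.5 0; 0 0 0 0 -1.5 3.5 0; 0 0 0 0 -3.5 5 0'|egrep 'pos|force'; python3 -m jog '0 0 0 -1 -2 0 0; 0 0 0 -2 -4 0 0; 0 0 0 -3 -5.5 0 0; 0 0 0 -3 -5.5 0 0'; python3 look.py e1 scene; python3 look.py e2 side >/dev/null; python3 -c "
import cv2,numpy as np
cv2.imwrite('pics/e.png',np.hstack([cv2.imread(f'pics/{n}.png')[200:600,170:570] for n in('e1','e2')]))"
```

```text
ee_pos: [573.3, -137.7, 50.1]
force: [0.2, -8.4, -0.9]
ee_pos: [573.2, -221.0, 176.9]
force: [0.7, 0.1, -0.0]
time_s: 18.68
ee_pos: [495.9, -362.5, 174.5]
ee_rot: [-179.9, -0.1, 86.0]
force: [1.0, 1.2, -0.5]
gripper_width: 0.6
[ 495.93577216 -362.54206999  174.52655401] [-1.79914566e+02 -1.00083852e-01  8.60324517e+01] [ 0.97732822  1.23194494 -0.46068718]
scene 65 r 41.2388226737184 world ang 356.0624712307387
```

View pics/e.png

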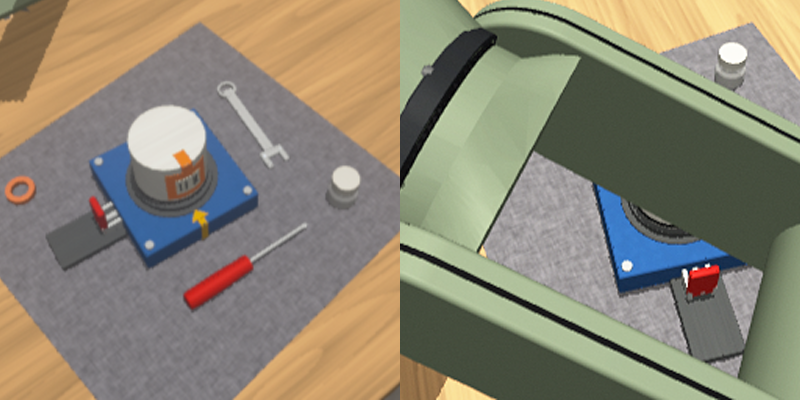

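```bash
python3 -c "
from workcell import env; print(env.job_done())"
```

```text
the job is handed in; nothing more can be done
None
```

I turned the canister until its label faced the yellow arrow, then pushed the red bolt home against its stop. The job was handed in at about 18.8 s with the arm clear of everything.

- **Turning:** I pressed the shut fingertips on the lid and turned the canister about 160° counter-clockwise in four strokes. The wrist force readings reached 13.7 N downward, about 15 N overall. They were taken only at the end of each move, so a short higher peak would not have shown.
- **Label:** the last scene picture puts the orange tab at 356.1°, against 355.8° for the arrow. One wrist-camera reading before the bolt was pushed gave 358.1°, still well within the 10° notch.
- **Bolt:** it slid with 2–3 N over about 20.5 mm (20 mm nominal), then stopped. At 8.4 N it moved no further, so I take it as fully home. The pictures show the plate moved in to the ends of the guides.
- **Other parts:** the ring, wrench, screwdriver and jar look undisturbed in the final scene picture. I checked them by eye and did not measure them.

**Disagreements:** my first camera fit put the stand's underside about 5 mm too low. Touching the lid at 144.7 mm corrected it to about 4.7 mm above the table. In the final side picture the arm hid most of the canister, so the last label check rests on the scene camera alone.

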